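# Push the gas filter home in its port and open the line

## Robot

A 6-joint arm with a two-finger parallel gripper is mounted at the origin on a cart in front of the work surface, level with it; the furniture and walls round the work are solid. World frame = base frame: x ahead of the robot, y to its left, z up, the work surface at z = 0. Lengths are in mm, angles in degrees, forces in N, time in s.
With the tool pointing down it reaches from about 300 to 850 mm from the base axis. Payload 4.2 kg.
Tool frame: the origin (TCP) lies midway between the tips of the shut fingers; the grasp point (between the pads) lies env.grip_depth behind it (env.grip_depth is the distance from the TCP to the grasp point, in mm); z points along the fingers, y is the direction in which the jaws open and shut (so a half turn about z gives the same grasp; the last joint's range is limited). The gripper opens to 91 mm and grips with 3 to 60 N. Pads are 32 mm wide; open, the fingers measure 118 mm over their backs; the gripper's body (76 mm by 178 mm) begins 60 mm behind the grasp point.
Start: joints at [72.594, 18.312, 89.639, -0, 72.044, -1.146], TCP at [161.005, 552.015, 213.976] pointing down, gripper open.
Joint ranges: [-177.97, 177.97], [-48.28, 115.42], [12.27, 149.76], [-77.06, 257.06], [2.81, 150.46], [-146.56, 146.56]. Speed limits (degrees/s): [147.25, 147.25, 180, 180, 180, 180].

## Interface

Orientations are given as [roll, pitch, yaw] about the fixed x, y, z axes, in that order (R = Rz(yaw) Ry(pitch) Rx(roll)).
In Python, from workcell import env, cams, spotter gives the robot as it stands.
- The arm moves only by the tool apply_moves, never from a script. Its argument "plan" is a list of rows, each an object with "jaw": the closure, from 0 (fully open) to 1 (shut); "delta_pos": the shift along the tool's x, y, z in mm, a list of three; "spin": the turn about the tool's z in rad. In form: [{"jaw": jaw, "delta_pos": [dx, dy, dz], "spin": spin}, ...]. A call has exactly 8 rows; each row is the pose to reach, as a shift and turn from the pose measured when the call began, along the tool's axes at that moment; what a row does not reach only later rows make up. A row lasts 1/8 s, in which the tool goes at most 62.5 mm and 10.7 degrees, less where a joint would pass 70% of its speed; a pose out of reach is approached as far as the arm can. A call with a gripper value outside its range is refused whole. The fingers move at their own pace and stop on an object; "squeeze" is the grip in N (left out, the last holds). Time passes only in rows, so rows that repeat a pose let the fingers close, or fill a call up. It gives the time, the measured TCP pose, the force and the opening at its end, in the units of the state.
- env.state(): the state, without advancing time (a new reading comes with each control period).
- cams.grab_frame(name): name is "scene" or "top" or "wrist"; returns the picture (400x640x3 uint8, red, green, blue); there is no depth.
- cams.calibration(name): a dict with "camera_matrix" (3x3 intrinsics, pixels), "k1" (the pictures are not rectified: a ray, as slopes to the right and down, at radius r is drawn at 1 + k1 r^2 times it, then the intrinsics apply), "rvec" (rotation vector, rad) and "tvec" (3), from world to camera coordinates, as OpenCV has them. Camera axes: x right, y down, z forward; pixel columns grow to the right and rows downward; lengths in mm; the calibration is good to about 2 mm. A picture is of the moment at which its call begins: read the wrist's pose just before it. calibration takes no time and is no camera call; for the wrist camera it gives the pose at the moment of the call.
- env.job_done(): hands the job in, once; it reports no verdict.
Trained networks look in the newest picture that a camera, given by its name, has taken for a name from the list of things; names that differ only in an ending like _2 or _b are one class to them, and where a whole thing is asked for, a point or a joint stands for the part that bears it (a point fixed in the world has none). Each returns a list of dicts, best first, with "confidence" (0 to 1); they miss things now and then, are a little off and sometimes report something else, mostly with a low value. They report only what shows in the picture. A call takes as long as a camera call. They do not tell look-alikes from the thing itself.
- spotter.masks_of(camera, target): "region" (400x640 bool, what is visible of it) and "extent" ([left, top, right, bottom] in pixels, round what is visible of it).
The state is a dict: "time_s": time; "qpos": joint angles; "qvel": joint speeds; "effort": joint torques, N m; "ee_pos": TCP position; "ee_rot": TCP orientation; "force": force on the tool from outside, world axes, zero at the start; "torque": the same for the moment, N m; "gripper_width": finger opening in mm.
Only numpy, scipy, OpenCV 4.12 (cv2) and the standard library are available. Lean on these libraries where they do the work, as an engineer would, in place of code of your own. Each camera call takes 0.05 s, during which the arm holds its last target.

## Task

Take the thicker of the two filter tubes out of the rack and push it, head up, into the round push-fit port on the metal gas block: past the gripping seal and on until it bottoms. Lean on it for a moment to bed it, with about 10 N on the bottom beyond the drag of the seal, but never more than 15 N there: the packing is fragile. Once it is home, swing the block's shut-off lever all the way over to its other side; leave the thin tube and the other things alone.

Things in the scene. Friction and masses are not known exactly. Their poses are not given: they have to be found in the camera images.
- filter_grip (a point): Centre of the head of the filter to be fitted: a rigid steel tube, 16 mm in diameter, with a white band and on top a grey square head 20 x 20 x 24 mm, whose flats face x and y of this frame. 110 mm tall; this point is on its axis 98 mm above its foot. It starts upright in a 36 mm high white rack, in either of two sockets 70 mm apart and 30 mm deep. 40 to 85 g. z up the tube.
- filter_foot (a point): Centre of the flat underside of the same filter, at the bottom end of its axis; the lowest 5 mm taper from 12 to 16 mm diameter. z up the tube.
- thin_grip (a point): Centre of the head of the other tube in the rack: the same head and height, but the stem is only 10 mm in diameter. Leave it.
- port (a point): Centre of the mouth of the push-fit port, level with the block's top (56 mm up); a thin grey ring round it stands 2 mm higher. z up, x and y are the block's. Vertical bore 17.6 mm wide. Sprung jaws 12 mm down grip the tube: they drag from 9 mm on, some 4 to 7 N. The bottom is a stop with a stiff rubber cushion (8 N per mm) 21 to 38 mm below the mouth, unseen and different each time, with a light valve pin standing 2 mm above it.
- manifold: The metal gas block, fixed to the worktop, 80 (x) x 170 (y) x 56 (z) mm, origin at the centre of its underside. The port is 45 mm from the centre towards its +y, the lever 45 mm towards its -y.
- seat: The inner end of the port's bore with its stop and rubber cushion, out of sight; its origin is at the drilled floor, 46 mm below the mouth, and does not tell where the stop is set.
- valve (a joint): Shut-off lever on top of the block: 0 = leaning 0.5 rad towards the block's -x (robot side), 1.0 = all the way over, leaning 0.5 rad towards the block's +x. Its pivot axis is the block's y axis, 22 mm above the block's top. Stiff enough to stay where it is left; about 1 N at its ball moves it.
- valve_tip (a point): Centre of the 26 mm black ball at the end of the shut-off lever, 70 mm from the lever's pivot.
- timer: Bench timer lying on the worktop, 62 x 62 x 18 mm; leave it. Origin at the centre of its underside.
- marker: Marker pen lying on the worktop, 131 mm long, 12 mm thick; leave it. Origin at the centre of its underside.
- ferrule_box: Small box with compartments, 70 x 100 x 25 mm; leave it. Origin at the centre of its underside.
Mind the look-alikes: they are no part of the job. Leave any orange or yellow look-alike of the part that bears filter_grip alone.

How it is judged:
By the outcome, as a careful person would: the job done as asked, in the order asked, and still so for the second after the job is handed in, with the robot touching nothing.
It also fails if it takes over 64 s, if anything falls off the work surface, if the arm or the gripper's body presses on something with over 40 N, if the wrist force passes 120 N, or if a joint passes its speed limit or range.

## Working session

There is one attempt and no reset: what is moved stays moved. The work goes in short steps, Python scripts to look and compute and a tool call to move; the robot and the scene stay as the last step left them, time stands still between calls to the robot, and variables do not carry over. Pictures are saved under pics/ and viewed, and the job is handed in when it is done.

Besides the shell and the picture viewer there is one more tool, called as a command line: name --argument value ..., lists and objects as JSON in quotes. apply_moves: Moves the arm, as the interface text tells. Its arguments: {"type":"object","properties":{"plan":{"type":"array"},"squeeze":{"type":"number"}},"required":["plan"]}

```bash
ls; mkdir -p pics
python3 - <<'E'
from workcell import env,cams,spotter
import cv2,numpy as np
print(env.state(), env.grip_depth)
for n in ["scene","top","wrist"]:
    im=cams.grab_frame(n); cv2.imwrite(f"pics/{n}0.png",im[:,:,::-1])
    c=cams.calibration(n); print(n,c)
    for t in ["filter_grip","thin_grip","port","manifold","valve","valve_tip"]:
        try:
            r=spotter.masks_of(n,t); print(n,t,[(round(d["confidence"],2),d["extent"]) for d in r][:5])
        except Exception as e: print(n,t,e)
E
```

```text
pics
{'time_s': 0.0, 'qpos': array([ 7.25919733e+01,  1.83532750e+01,  8.97061146e+01,  1.81096534e-03,
        7.20448160e+01, -1.14630782e+00]), 'qvel': array([-0.05892712, -0.08678518,  0.11033421,  0.00490952,  0.04761857,
        0.00582412]), 'effort': array([-3.51048784e-04, -4.12468636e+01, -2.31977230e+01,  7.27864774e-02,
        4.54061979e-02, -1.29646214e-04]), 'ee_pos': array([160.85612329, 551.51347527, 213.10588911]), 'ee_rot': array([-1.79895850e+02, -3.80608983e-03,  1.63737718e+02]), 'force': array([-0.22747319, -0.39136008, -0.29749502]), 'torque': array([-0.01077221,  0.00991014, -0.03478022]), 'gripper_width': 91.18365743335944} 18.8
scene {'camera_matrix': array([[496.82745005,   0.        , 321.4435909 ],
       [  0.        , 496.82745005, 202.22072665],
       [  0.        ,   0.        ,   1.        ]]), 'k1': 0.036150961977995326, 'rvec': array([ 2.03466998, -1.06807353,  0.50630115]), 'tvec': array([-149.6670236 ,  377.24491795, 1035.77205183])}
scene filter_grip [(0.77, [218.1, 171.4, 229.9, 203.8]), (0.68, [398.4, 246.8, 408.8, 278.7]), (0.61, [317.1, 2
[... 918 characters left out ...]
1, 207.0]), (0.42, [402.6, 211.2, 415.5, 227.1])]
top thin_grip []
top port [(0.56, [202.7, 159.3, 271.8, 209.3])]
top manifold [(0.63, [202.4, 164.5, 270.7, 208.8])]
top valve [(0.47, [239.1, 185.5, 252.2, 198.5])]
top valve_tip [(0.51, [241.2, 187.6, 250.5, 200.6])]
wrist {'camera_matrix': array([[298.30510292,   0.        , 321.07706723],
       [  0.        , 298.30510292, 204.98576039],
       [  0.        ,   0.        ,   1.        ]]), 'k1': -0.046157665493090146, 'rvec': array([-2.33913554, -1.75293436, -0.23243663]), 'tvec': array([-576.10597949,  -29.54318576,  389.18999781])}
wrist filter_grip []
wrist thin_grip []
wrist port []
wrist manifold []
wrist valve []
wrist valve_tip []
```

View pics/scene0.png

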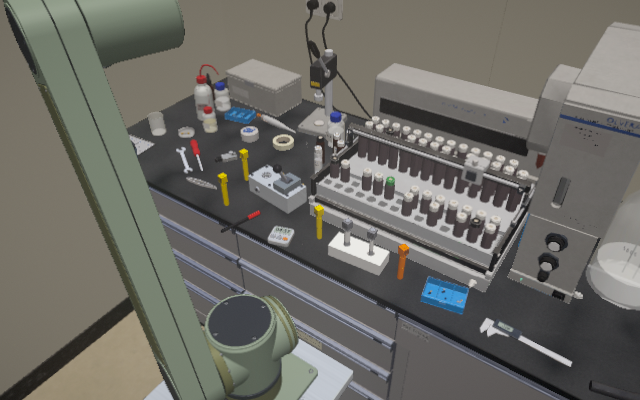

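View pics/top0.png

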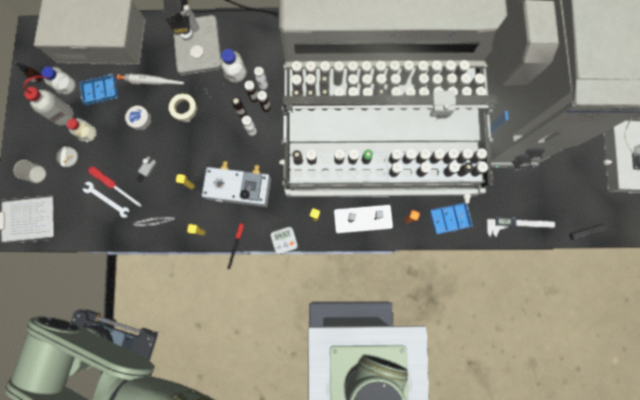

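View pics/wrist0.png

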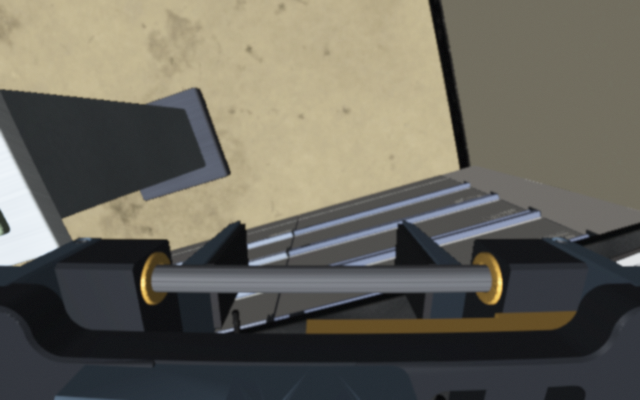

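Run:
```python
import cv2
im=cv2.imread("pics/scene0.png"); cv2.imwrite("pics/scene0z.png",cv2.resize(im[135:295,200:420],None,fx=3.6,fy=3.6,interpolation=cv2.INTER_CUBIC))
im=cv2.imread("pics/top0.png"); cv2.imwrite("pics/top0z.png",cv2.resize(im[140:280,180:440],None,fx=3,fy=3,interpolation=cv2.INTER_CUBIC))
```

```text
(no output)
```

View pics/scene0z.png

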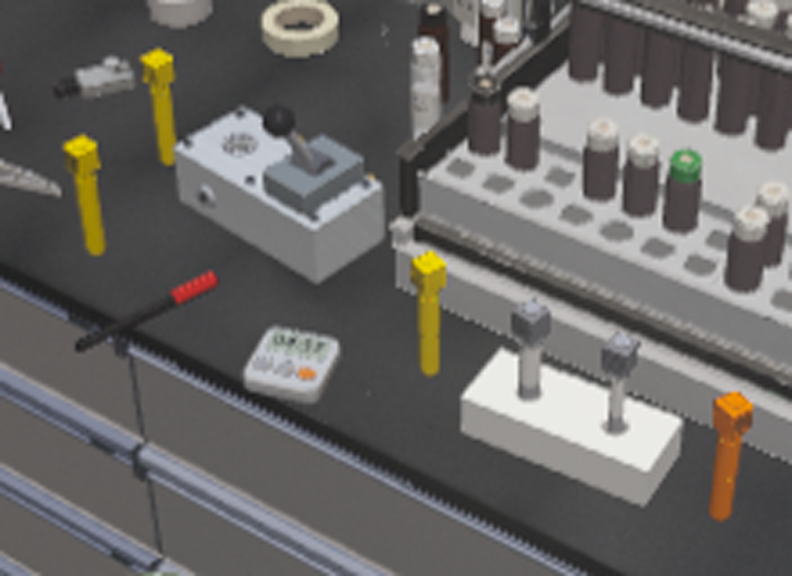

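View pics/top0z.png

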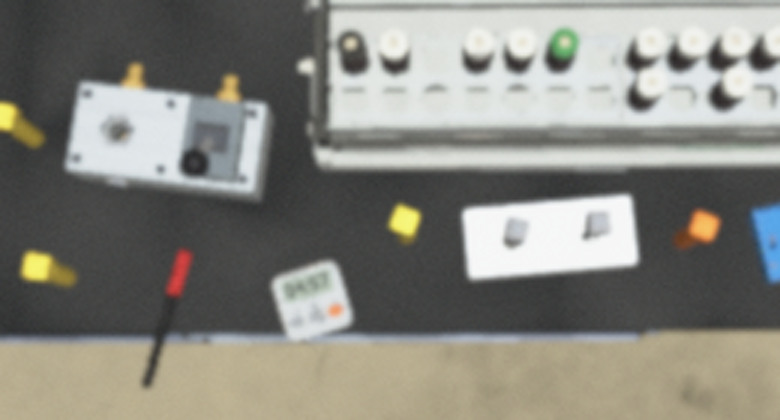

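The two grey heads in the rack show at scene px (347,222) and (372,238). The left stem is clearly wider, so the left tube is the filter and the right one is thin. The yellow and orange posts are look-alikes. The port is at top px (219,183), and the lever ball at top px (245,193) leans towards the robot.

```bash
cat > h.py <<'E'
import numpy as np,cv2
from scipy.spatial.transform import Rotation as Rn
def ray(c,uv):
    K=c["camera_matrix"]; k=c["k1"]
    p=cv2.undistortPoints(np.array([[uv]],float),K,np.array([k,0,0,0,0.]))[0,0]
    R,_=cv2.Rodrigues(np.array(c["rvec"])); o=-R.T@np.array(c["tvec"])
    d=R.T@np.array([p[0],p[1],1]); return o,d/np.linalg.norm(d)
def atz(c,uv,z):
    o,d=ray(c,uv); return o+d*(z-o[2])/d[2]
def proj(c,P):
    return cv2.projectPoints(np.array(P,float).reshape(-1,3),np.array(c["rvec"]),np.array(c["tvec"]),c["camera_matrix"],np.array([c["k1"],0,0,0,0.]))[0][:,0]
def tri(*cu):
    A=np.zeros((3,3));b=np.zeros(3)
    for c,uv in cu:
        o,d=ray(c,uv); M=np.eye(3)-np.outer(d,d); A+=M;b+=M@o
    return np.linalg.solve(A,b)
E
python3 - <<'E'
from workcell import env,cams,spotter
from h import *
np.set_printoptions(precision=1,suppress=True)
T=cams.calibration("top");S=cams.calibration("scene")
zt=lambda x,y:(180+x/3,140+y/3)
zs=lambda x,y:(200+x/3.6,135+y/3.6)
for n,z,p,s in [("thick",104,zt(516,231),zs(531,322)),("thin",104,zt(597,223),zs(620,354)),("port",58,zt(117,128),zs(240,145)),("ball",139,zt(195,161),zs(279,121)),("yel1",104,zt(405,221),zs(429,272)),("or",104,zt(704,226),zs(733,414)),("yel2",104,zt(38,267),zs(82,158)),("yel3",104,zt(5,117),zs(158,69))]:
    print(n,atz(T,p,z),atz(S,s,z),tri((T,p),(S,s)))
for n,z,p in [("bk -x+y",56,(66,168)),("bk +x+y",56,(82,83)),("+x-y",56,(270,106)),("-x-y",56,(262,198)),("rack",36,(462,208)),("rack",36,(633,196)),("rack",36,(638,265)),("rack",36,(469,279)),("rail",40,(318,165)),("timer",18,(312,300)),("pen",12,(187,250)),("pen",12,(147,385))]:
    print(n,atz(T,zt(*p),z))
E
```

```text
thick [436.2  41.8 104. ] [436.7  39.2 104. ] [437.1  40.8 102.8]
thin [442.5 -27.3 104. ] [443.3 -29.6 104. ] [443.3 -28.4 103.1]
port [537.6 395.8  58. ] [534.1 391.1  58. ] [539.1 396.5  52.8]
ball [492.8 310.8 139. ] [492.3 309.2 139. ] [493.3 310.7 137.8]
yel1 [445.5 136.2 104. ] [441.3 130.6 104. ] [446.8 135.6  97.8]
or [ 439.2 -118.6  104. ] [ 434.5 -121.5  104. ] [ 439.7 -119.5   98.7]
yel2 [408.  450.2 104. ] [401.7 439.4 104. ] [410.2 451.7  93.9]
yel3 [539.2 484.1 104. ] [532.6 475.7 104. ] [541.6 486.1  95.3]
bk -x+y [501.8 441.5  56. ]
bk +x+y [580.  429.5  56. ]
+x-y [557. 258.  56.]
-x-y [473.2 264.3  56. ]
rack [465.6  85.6  36. ]
rack [475.4 -69.2  36. ]
rack [412.7 -71.7  36. ]
rack [401.4  80.1  36. ]
rail [505.4 215.7  40. ]
timer [384.8 222.4  18. ]
pen [431.8 338.3  12. ]
pen [308.8 372.7  12. ]
```

```bash
cat >> h.py <<'E'
def delta(s,P,yaw=None):
    """tool-frame delta and spin to TCP P (world), yaw deg of tool (roll 180)"""
    R=Rn.from_euler("xyz",s["ee_rot"],degrees=True).as_matrix()
    d=R.T@(np.array(P,float)-s["ee_pos"])
    sp=0 if yaw is None else -np.radians((yaw-s["ee_rot"][2]+180)%360-180)
    return np.round(d,1),round(float(sp),3)
E
python3 - <<'E'
from workcell import env,cams
from h import *
np.set_printoptions(precision=1,suppress=True)
s=env.state();c=cams.calibration("wrist")
R=Rn.from_euler("xyz",s["ee_rot"],degrees=True).as_matrix()
Rc,_=cv2.Rodrigues(c["rvec"]);o=-Rc.T@c["tvec"]
print("cam in tool",R.T@(o-s["ee_pos"]),"axes in tool\n",(R.T@Rc.T))
print(delta(s,[430,42,205],95.2))
E
```

```text
cam in tool [  72.1    0.8 -170. ] axes in tool
 [[-0.  -1.  -0.3]
 [ 1.  -0.   0. ]
 [-0.  -0.3  1. ]]
(array([-401.1, -414.3,    8.9]), 1.196)
```

apply_moves --plan '[{"jaw":0.4,"delta_pos":[-40,-41,1],"spin":0.15},{"jaw":0.4,"delta_pos":[-82,-85,2],"spin":0.3},{"jaw":0.4,"delta_pos":[-125,-129,3],"spin":0.45},{"jaw":0.4,"delta_pos":[-168,-173,4],"spin":0.6},{"jaw":0.4,"delta_pos":[-211,-217,5],"spin":0.75},{"jaw":0.4,"delta_pos":[-254,-261,6],"spin":0.9},{"jaw":0.4,"delta_pos":[-297,-306,7],"spin":1.05},{"jaw":0.4,"delta_pos":[-340,-350,8],"spin":1.196}]' --squeeze 40

```text
time_s: 2.05
ee_pos: [390.2, 119.0, 206.3]
ee_rot: [179.9, -0.0, 94.9]
force: [1.6, -0.5, 0.2]
gripper_width: 55.0
```

Run:
```python
from workcell import env,cams
from h import *
np.set_printoptions(precision=1,suppress=True)
s=env.state();print(s);print(delta(s,[430,42,205],95.2))
```

```text
{'time_s': 2.05, 'qpos': array([ 15.3,   3.4, 110.1,   0. ,  66.5,  10.4]), 'qvel': array([-69.2,   6.4,  -5.9,   0.1,  -1.2,  -2.1]), 'effort': array([  5.8, -28. , -20.8,  -0. ,   0.4,   0. ]), 'ee_pos': array([390.2, 119. , 206.3]), 'ee_rot': array([179.9,  -0. ,  94.9]), 'force': array([ 1.6, -0.5,  0.2]), 'torque': array([-0.,  0.,  0.]), 'gripper_width': 55.03076270888671}
(array([-80.2,  33.1,   1.3]), -0.005)
```

apply_moves --plan '[{"jaw":0.4,"delta_pos":[-40,16,1],"spin":0},{"jaw":0.4,"delta_pos":[-80,33,1],"spin":-0.005},{"jaw":0.4,"delta_pos":[-80,33,1],"spin":-0.005},{"jaw":0.4,"delta_pos":[-80,33,1],"spin":-0.005},{"jaw":0.4,"delta_pos":[-80,33,1],"spin":-0.005},{"jaw":0.4,"delta_pos":[-80,33,1],"spin":-0.005},{"jaw":0.4,"delta_pos":[-80,33,1],"spin":-0.005},{"jaw":0.4,"delta_pos":[-80,33,1],"spin":-0.005}]'

```text
time_s: 3.05
ee_pos: [429.9, 42.4, 205.4]
ee_rot: [179.9, -0.0, 95.3]
force: [0.5, -0.1, 0.1]
gripper_width: 54.7
```

Run:
```python
from workcell import env,cams
from h import *
np.set_printoptions(precision=2,suppress=True)
s=env.state();print(s['ee_pos'],s['ee_rot'],s['force']);
c=cams.calibration("wrist");im=cams.grab_frame("wrist")
import pickle;pickle.dump((s,c),open("w1.pkl","wb"))
cv2.imwrite("pics/w1.png",im[:,:,::-1]);print(proj(c,[[436.5,40.5,116],[442.5,-28.5,116],[436.5,40.5,36]]))
```

```text
[429.86  42.43 205.39] [179.91  -0.03  95.26] [ 0.51 -0.13  0.12]
[[326.69 211.95]
 [326.01 280.6 ]
 [325.23 192.72]]
```

View pics/w1.png

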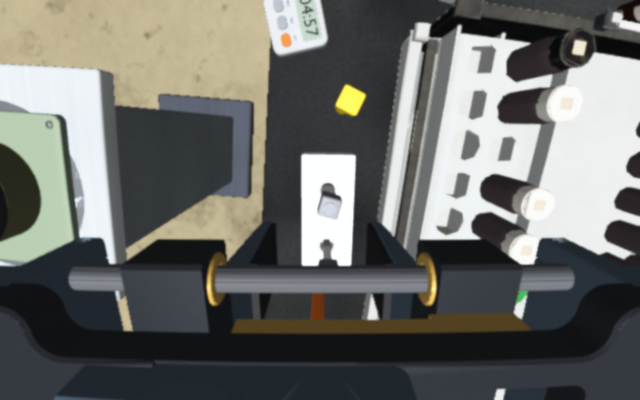

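Run:
```python
import cv2
im=cv2.imread("pics/w1.png"); cv2.imwrite("pics/w1z.png",cv2.resize(im[170:265,285:370],None,fx=6,fy=6,interpolation=cv2.INTER_CUBIC))
```

```text
(no output)
```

View pics/w1z.png

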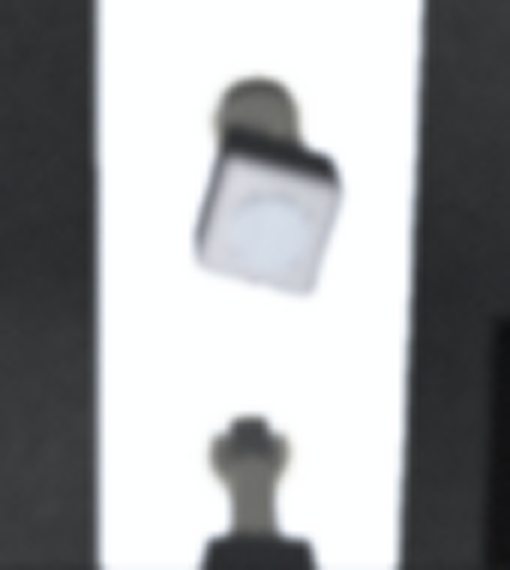

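Run:
```python
from workcell import env,cams
from h import *
import pickle
np.set_printoptions(precision=2,suppress=True)
s,c=pickle.load(open("w1.pkl","rb"))
q=[(225,158),(338,183),(308,293),(200,262)]
P=np.array([atz(c,(285+(x)/6,170+(y)/6),116) for x,y in q]);print(P,P.mean(0))
for i in range(4):
    d=P[(i+1)%4]-P[i];print(np.hypot(*d[:2]),np.degrees(np.arctan2(d[1],d[0])))
m=P.mean(0)
for yaw in (81,171):
  print(delta(env.state(),[m[0],m[1],86],yaw))
```

```text
[[431.38  54.62 116.  ]
 [448.56  52.33 116.  ]
 [445.88  34.79 116.  ]
 [429.11  38.2  116.  ]] [438.73  44.98 116.  ]
17.32999982215251 -7.608805885091247
17.745080897471865 -98.66267123265553
17.123898366621294 168.49134988626525
16.577634810345867 82.11254696672799
(array([  1.8,   8.8, 119.4]), 0.249)
(array([  1.8,   8.8, 119.4]), -1.322)
```

Run:
```python
from workcell import env,cams,spotter
from h import *
import pickle
np.set_printoptions(precision=2,suppress=True)
s,c=pickle.load(open("w1.pkl","rb"))
R=Rn.from_euler("xyz",s["ee_rot"],degrees=True).as_matrix()
for p in [(16,27.35,0),(16,-27.35,0),(-16,27.35,0),(-16,-27.35,0),(16,40.8,0),(16,-40.8,0)]:
    print(p,proj(c,s["ee_pos"]+R@np.array(p)))
print("hole",atz(c,(285+258/6,170+105/6),36))
for t in ["filter_grip"]:
    for d in spotter.masks_of("wrist",t): print(d["confidence"],d["extent"])
im=cv2.imread("pics/w1.png"); cv2.imwrite("pics/w1f.png",cv2.resize(im[200:340,190:450],None,fx=3,fy=3,interpolation=cv2.INTER_CUBIC))
```

```text
(16, 27.35, 0) [[364.77 223.97]]
(16, -27.35, 0) [[273.74 224.06]]
(-16, 27.35, 0) [[362.79 272.17]]
(-16, -27.35, 0) [[275.96 272.26]]
(16, 40.8, 0) [[387.06 223.92]]
(16, -40.8, 0) [[251.45 224.06]]
hole [439.11  46.96  36.  ]
0.78 [310.5, 292.5, 326.9, 320.0]
0.74 [315.4, 184.4, 341.8, 216.9]
0.72 [335.9, 82.1, 363.0, 116.0]
```

View pics/w1f.png

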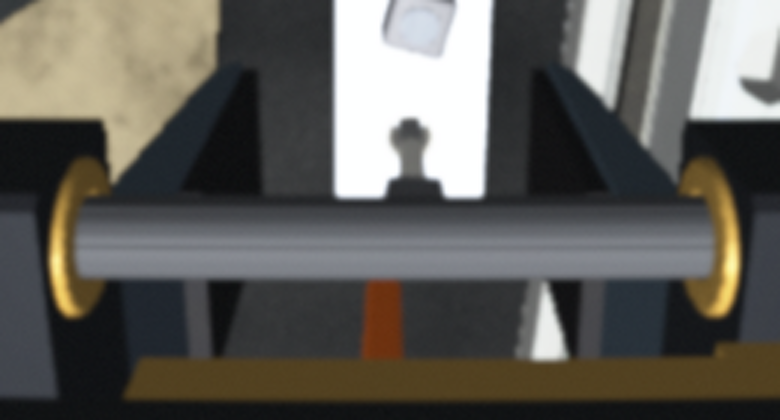

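Run:
```python
from workcell import env
from h import *
print(delta(env.state(),[437.8,42.8,126],81.1))
```

```text
(array([-0.2,  7.8, 79.4]), 0.247)
```

apply_moves --plan '[{"jaw":0.4,"delta_pos":[0,3,15],"spin":0.06},{"jaw":0.4,"delta_pos":[0,6,35],"spin":0.12},{"jaw":0.4,"delta_pos":[0,8,55],"spin":0.18},{"jaw":0.4,"delta_pos":[0,8,70],"spin":0.247},{"jaw":0.4,"delta_pos":[0,8,79],"spin":0.247},{"jaw":0.4,"delta_pos":[0,8,79],"spin":0.247},{"jaw":0.4,"delta_pos":[0,8,79],"spin":0.247},{"jaw":0.4,"delta_pos":[0,8,79],"spin":0.247}]'

```text
time_s: 4.15
ee_pos: [438.4, 43.1, 126.9]
ee_rot: [179.8, -0.1, 81.1]
force: [-0.2, 0.1, 0.3]
gripper_width: 54.8
```

Run:
```python
from workcell import env,cams
from h import *
import pickle
np.set_printoptions(precision=2,suppress=True)
s=env.state();print(s['ee_pos'],s['ee_rot'],s['force']);
c=cams.calibration("wrist");im=cams.grab_frame("wrist")
pickle.dump((s,c),open("w2.pkl","wb"))
R=Rn.from_euler("xyz",s["ee_rot"],degrees=True).as_matrix()
for p in [(16,27.35,0),(16,-27.35,0)]:
    print(p,proj(c,s["ee_pos"]+R@np.array(p)))
cv2.imwrite("pics/w2.png",im[:,:,::-1]);print(proj(c,[[437,41,116]]))
im=im[:,:,::-1];cv2.imwrite("pics/w2z.png",cv2.resize(im[150:350,220:420],None,fx=3,fy=3,interpolation=cv2.INTER_CUBIC))
```

```text
[438.42  43.1  126.94] [179.85  -0.07  81.11] [-0.2   0.11  0.31]
(16, 27.35, 0) [[365.04 224.35]]
(16, -27.35, 0) [[274.04 224.45]]
[[317.96 245.67]]
```

View pics/w2z.png

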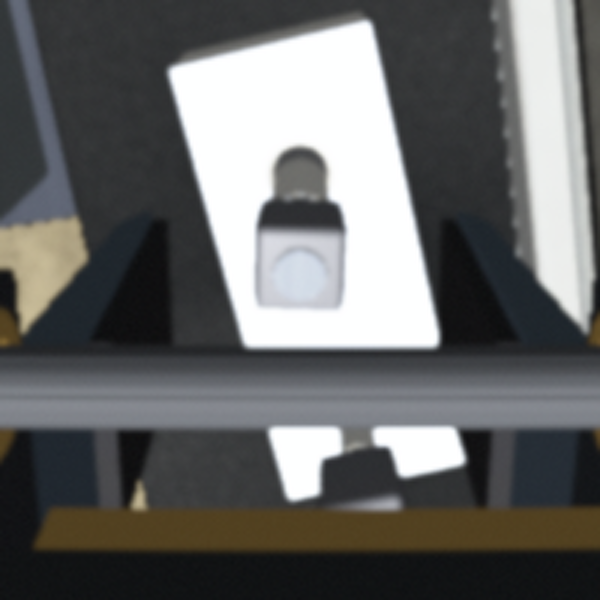

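Run:
```python
from h import *
import pickle
s,c=pickle.load(open("w2.pkl","rb"))
R=Rn.from_euler("xyz",s["ee_rot"],degrees=True).as_matrix()
for x in (-5,0,5,10): print(x,proj(c,s["ee_pos"]+R@np.array((x,0,11))))
for x in (-5,0,5,10): print(x,proj(c,s["ee_pos"]+R@np.array((x,0,91))))
```

```text
-5 [[319.66797715 249.46353362]]
0 [[319.65276422 242.34350363]]
5 [[319.63741622 235.12214606]]
10 [[319.62193432 227.79849255]]
-5 [[319.94622076 214.30309302]]
0 [[319.93693056 209.0326122 ]]
5 [[319.92758458 203.71144934]]
10 [[319.9181833  198.33934562]]
```

apply_moves --plan '[{"jaw":0.4,"delta_pos":[0.5,-1,14],"spin":0},{"jaw":0.4,"delta_pos":[0.5,-1,28],"spin":0},{"jaw":0.4,"delta_pos":[0.5,-1,41],"spin":0},{"jaw":0.4,"delta_pos":[0.5,-1,41],"spin":0},{"jaw":0.75,"delta_pos":[0.5,-1,41],"spin":0},{"jaw":1,"delta_pos":[0.5,-1,41],"spin":0},{"jaw":1,"delta_pos":[0.5,-1,41],"spin":0},{"jaw":1,"delta_pos":[0.5,-1,41],"spin":0}]' --squeeze 45

```text
time_s: 5.2
ee_pos: [437.7, 43.8, 86.1]
ee_rot: [179.8, -0.1, 81.1]
force: [1.2, -0.4, 1.3]
gripper_width: 19.5
```

Run:
```python
from workcell import env,cams
from h import *
import pickle
np.set_printoptions(precision=2,suppress=True)
s=env.state();print(s['time_s'],s['ee_pos'],s['ee_rot'],s['force'],s['torque'],s['gripper_width']);
c=cams.calibration("wrist");im=cams.grab_frame("wrist")
pickle.dump((s,c),open("w3.pkl","wb"))
im=im[:,:,::-1];cv2.imwrite("pics/w3.png",im);cv2.imwrite("pics/w3z.png",cv2.resize(im[150:350,220:420],None,fx=3,fy=3,interpolation=cv2.INTER_CUBIC))
```

```text
5.2 [437.68  43.78  86.11] [179.83  -0.07  81.1 ] [ 1.23 -0.39  1.33] [-0.11  0.06 -0.  ] 19.504820305369684
```

View pics/w3z.png

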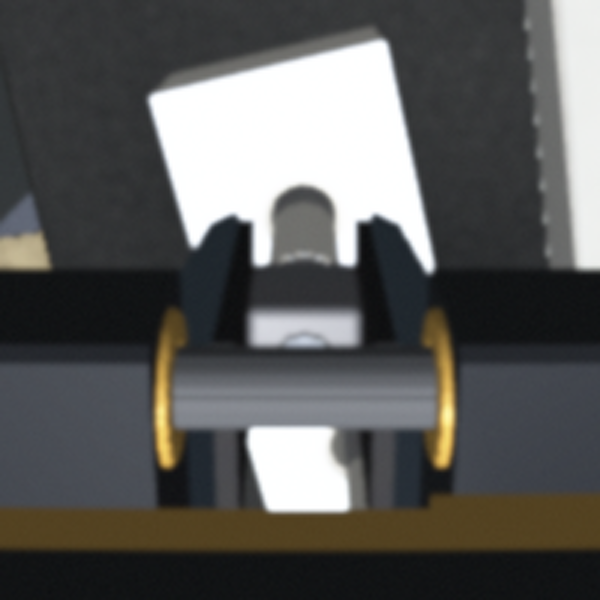

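apply_moves --plan '[{"jaw":1,"delta_pos":[0,0,-4],"spin":0},{"jaw":1,"delta_pos":[0,0,-15],"spin":0},{"jaw":1,"delta_pos":[0,0,-40],"spin":0},{"jaw":1,"delta_pos":[0,0,-75],"spin":0},{"jaw":1,"delta_pos":[0,0,-110],"spin":0},{"jaw":1,"delta_pos":[0,0,-140],"spin":0},{"jaw":1,"delta_pos":[0,0,-160],"spin":0},{"jaw":1,"delta_pos":[0,0,-168],"spin":0}]'

```text
time_s: 6.25
ee_pos: [437.6, 43.7, 255.8]
ee_rot: [179.7, -0.1, 81.1]
force: [0.7, 0.2, -1.7]
gripper_width: 19.7
```

Run:
```python
from workcell import env,cams
from h import *
import pickle
np.set_printoptions(precision=2,suppress=True)
s=env.state();print(s['time_s'],s['ee_pos'],s['ee_rot'],s['force'],s['torque'],s['gripper_width']);
print(delta(s,[535.5,393,252],81.1))
im=cams.grab_frame("scene")[:,:,::-1];cv2.imwrite("pics/s2z.png",cv2.resize(im[100:300,220:480],None,fx=3,fy=3,interpolation=cv2.INTER_CUBIC))
```

```text
6.25 [437.56  43.68 255.8 ] [179.68  -0.11  81.1 ] [ 0.72  0.21 -1.68] [-0.06  0.06 -0.03] 19.680911444961023
(array([360.3,  42.7,   4.7]), -0.0)
```

View pics/s2z.png

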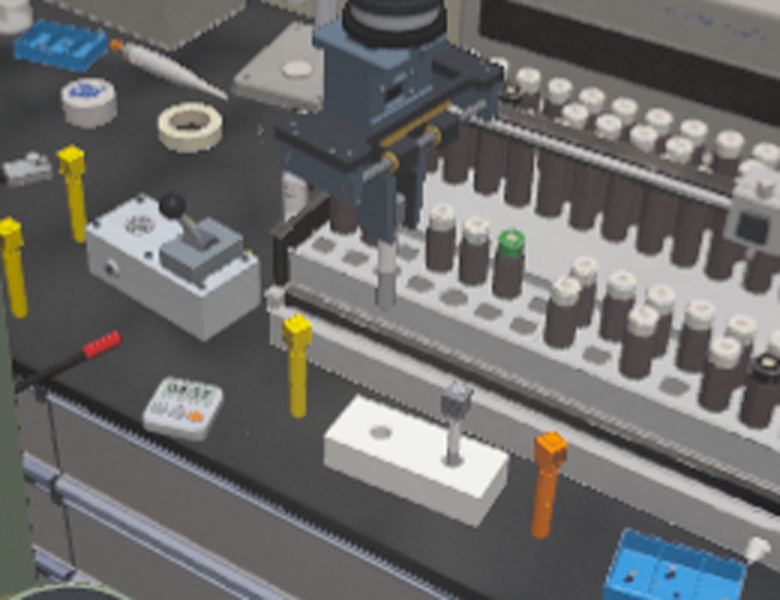

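The filter is in the gripper, upright, and the thin tube is still in the rack. Moving over to the port.

apply_moves --plan '[{"jaw":1,"delta_pos":[20,2,2],"spin":0},{"jaw":1,"delta_pos":[75,9,2],"spin":0},{"jaw":1,"delta_pos":[135,16,2],"spin":0},{"jaw":1,"delta_pos":[195,23,3],"spin":0},{"jaw":1,"delta_pos":[255,30,3],"spin":0},{"jaw":1,"delta_pos":[310,37,4],"spin":0},{"jaw":1,"delta_pos":[345,41,4],"spin":0},{"jaw":1,"delta_pos":[360,43,4],"spin":0}]'

```text
time_s: 7.3
ee_pos: [535.6, 394.1, 251.0]
ee_rot: [179.8, 0.0, 81.2]
force: [-0.7, 0.1, -0.9]
gripper_width: 19.9
```

apply_moves --plan '[{"jaw":1,"delta_pos":[0,0,0],"spin":0},{"jaw":1,"delta_pos":[0,0,10],"spin":0},{"jaw":1,"delta_pos":[0,0,25],"spin":0},{"jaw":1,"delta_pos":[0,0,45],"spin":0},{"jaw":1,"delta_pos":[0,0,60],"spin":0},{"jaw":1,"delta_pos":[0,0,70],"spin":0},{"jaw":1,"delta_pos":[0,0,70],"spin":0},{"jaw":1,"delta_pos":[0,0,70],"spin":0}]'

```text
time_s: 8.3
ee_pos: [536.2, 394.3, 181.7]
ee_rot: [179.7, -0.0, 81.2]
force: [-0.1, -0.0, -0.3]
gripper_width: 20.1
```

```bash
cat > look.py <<'E'
import sys
from workcell import env,cams
from h import *
import pickle
np.set_printoptions(precision=2,suppress=True)
n=sys.argv[1]
s=env.state();print(s['time_s'],s['ee_pos'],s['ee_rot'],s['force'],s['torque'],s['gripper_width'])
c=cams.calibration("wrist");im=cams.grab_frame("wrist")[:,:,::-1]
pickle.dump((s,c),open(f"w{n}.pkl","wb"));cv2.imwrite(f"pics/w{n}.png",im)
a=cams.grab_frame("scene")[:,:,::-1];cv2.imwrite(f"pics/s{n}.png",a)
t=cams.grab_frame("top")[:,:,::-1];cv2.imwrite(f"pics/t{n}.png",t)
o=np.zeros((600,800,3),np.uint8)
o[:300,:400]=cv2.resize(a[90:240,200:400],(400,300),interpolation=cv2.INTER_CUBIC)
o[:300,400:]=cv2.resize(t[130:230,180:313],(400,300),interpolation=cv2.INTER_CUBIC)
o[300:,:400]=cv2.resize(im[150:300,220:420],(400,300),interpolation=cv2.INTER_CUBIC)
o[300:,400:]=cv2.resize(im,(400,300))[0:300]
cv2.imwrite(f"pics/c{n}.png",o)
E
python3 look.py 4
```

```text
8.3 [536.23 394.29 181.69] [179.72  -0.04  81.2 ] [-0.1  -0.01 -0.31] [-0.09  0.1   0.01] 20.146335771888154
```

View pics/c4.png

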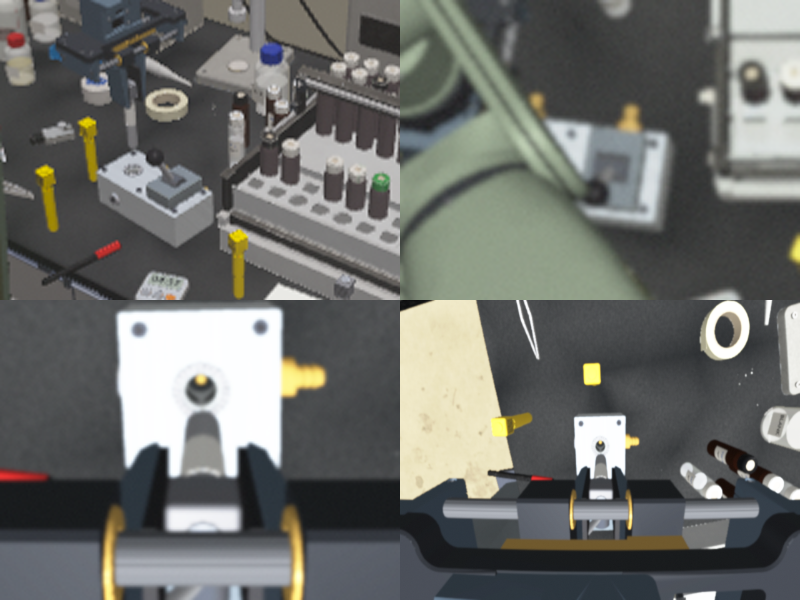

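Run:
```python
from h import *
import pickle
s,c=pickle.load(open("w4.pkl","rb"))
im=cv2.imread("pics/w4.png");cv2.imwrite("pics/w4z.png",cv2.resize(im[150:275,270:370],None,fx=6,fy=6,interpolation=cv2.INTER_CUBIC)[:600])
R=Rn.from_euler("xyz",s["ee_rot"],degrees=True).as_matrix()
f=lambda p:(proj(c,s["ee_pos"]+R@np.array(p,float))[0]-[270,150])*6
for n,p in [("foot ctr",(0,0,80.1)),("foot front",(6,0,80.1)),("taper top front",(8,0,75.1)),("foot L",(0,-6,80.1)),("stem L",(0,-8,70)),("stem R",(0,8,70)),("head bottom front L",(10,-10,-6.9)),("head bottom front R",(10,10,-6.9)),("head top front L",(10,-10,-30.9)),("port mouth below TCP",(0,0,181.7-56)),("ring",(0,0,181.7-58))]: print(n,f(p).round(0))
```

```text
foot ctr [299. 374.]
foot front [299. 335.]
taper top front [299. 330.]
foot L [258. 375.]
stem L [242. 395.]
stem R [356. 395.]
head bottom front L [194. 528.]
head bottom front R [400. 528.]
head top front L [178. 631.]
port mouth below TCP [300. 299.]
ring [300. 302.]
```

View pics/w4z.png

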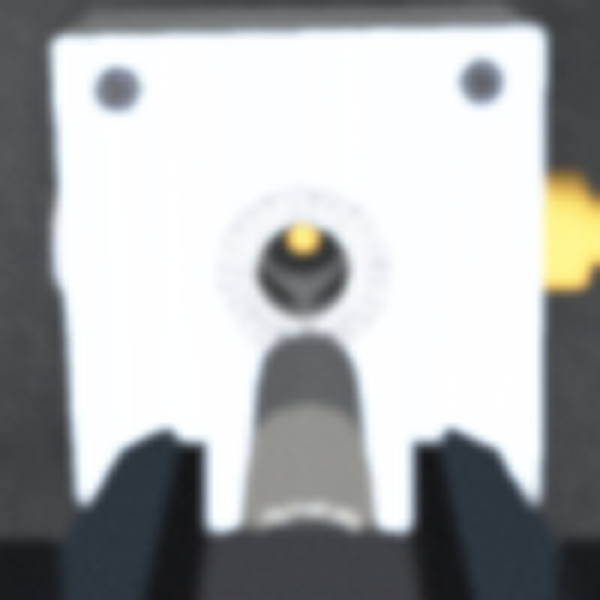

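Run:
```python
from h import *
import pickle
np.set_printoptions(precision=2,suppress=True)
s,c=pickle.load(open("w4.pkl","rb"))
R=Rn.from_euler("xyz",s["ee_rot"],degrees=True).as_matrix()
for n,u,v,z in [("L corner",52,37,56),("R corner",547,30,56),("hole58",304,269,58),("hole56",304,269,56),("ring",303,266,58),("foot apex(taper)",308,334,106.6),("head bot front",308,531,188.6)]:
    P=atz(c,(270+u/6,150+v/6),z); print(n,P,R.T@(P-s["ee_pos"]))
im=cv2.imread("pics/s4.png");cv2.imwrite("pics/s4z.png",cv2.resize(im[95:215,215:335],None,fx=5,fy=5,interpolation=cv2.INTER_CUBIC))
```

```text
L corner [503.48 444.37  56.  ] [ 44.38 -40.64 125.53]
R corner [583.92 432.96  56.  ] [ 45.41  40.61 125.93]
hole58 [538.37 399.82  58.  ] [  5.7    0.67 123.7 ]
hole56 [538.3  399.37  56.  ] [  5.24   0.67 125.7 ]
ring [538.28 400.36  58.  ] [  6.22   0.5  123.7 ]
foot apex(taper) [538.96 401.46 106.6 ] [ 7.44  1.24 75.11]
head bot front [538.72 403.67 188.6 ] [ 9.66  1.06 -6.89]
```

View pics/s4z.png

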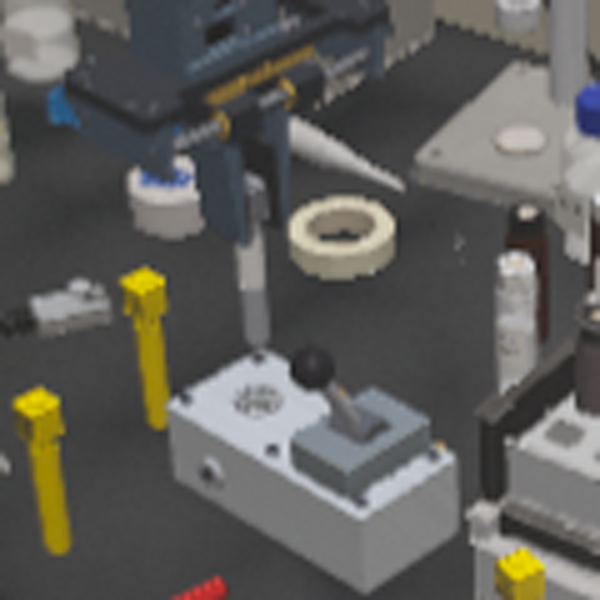

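Run:
```python
from workcell import cams
from h import *
import pickle
np.set_printoptions(precision=2,suppress=True)
S=cams.calibration("scene")
a=atz(S,(215+258/5,95+342/5),101.6);b=atz(S,(215+258/5,95+400/5),58);print(a,b,b-a)
s,c=pickle.load(open("w4.pkl","rb"))
R=Rn.from_euler("xyz",s["ee_rot"],degrees=True).as_matrix()
print(R.T@(b-a))
```

```text
[535.86 388.65 101.6 ] [535.07 392.17  58.  ] [ -0.8    3.53 -43.6 ]
[ 3.33 -1.54 43.6 ]
```

apply_moves --plan '[{"jaw":1,"delta_pos":[2,0,5],"spin":0.01},{"jaw":1,"delta_pos":[4,-1,15],"spin":0.01},{"jaw":1,"delta_pos":[5,-1,24],"spin":0.01},{"jaw":1,"delta_pos":[5,-1,31],"spin":0.01},{"jaw":1,"delta_pos":[5,-1,34],"spin":0.01},{"jaw":1,"delta_pos":[5,-1,34],"spin":0.01},{"jaw":1,"delta_pos":[5,-1,34],"spin":0.01},{"jaw":1,"delta_pos":[5,-1,34],"spin":0.01}]'

```text
time_s: 9.45
ee_pos: [536.3, 399.5, 148.2]
ee_rot: [179.7, -0.1, 80.6]
force: [0.3, 0.1, -0.8]
gripper_width: 19.5
```

```bash
python3 look.py 5
python3 - <<'E'
import cv2,numpy as np
im=cv2.imread("pics/w5.png");a=cv2.resize(im[150:250,270:370],None,fx=4,fy=4,interpolation=cv2.INTER_CUBIC)
im=cv2.imread("pics/s5.png");b=cv2.resize(im[135:195,235:295],None,fx=6.67,fy=6.67,interpolation=cv2.INTER_CUBIC)[:400,:400]
cv2.imwrite("pics/m5.png",np.hstack([a,b]))
E
```

```text
9.45 [536.31 399.5  148.22] [179.69  -0.08  80.62] [ 0.26  0.14 -0.78] [-0.15  0.09 -0.01] 19.45754834678995
```

View pics/m5.png

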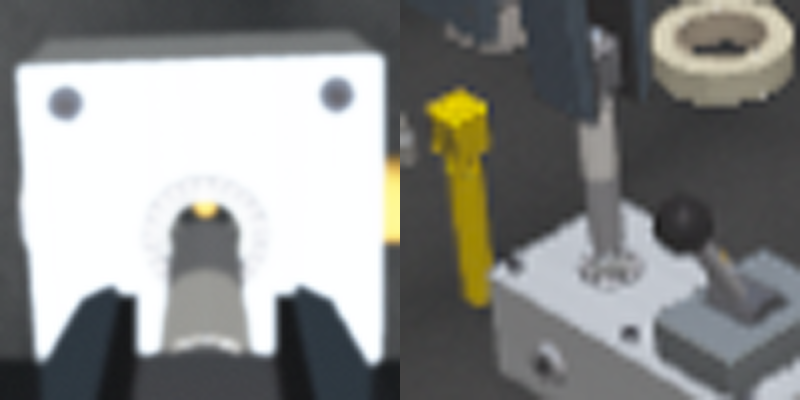

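Run:
```python
from workcell import cams
from h import *
import pickle
np.set_printoptions(precision=2,suppress=True)
s,c=pickle.load(open("w5.pkl","rb"))
R=Rn.from_euler("xyz",s["ee_rot"],degrees=True).as_matrix()
z0=s["ee_pos"][2]
f=lambda p:(proj(c,s["ee_pos"]+R@np.array(p,float))[0]-[270,150])*4
for x in(-1,0,1): print("apex taper",f((x+8,1.1,75.1)),"foot edge",f((x+6,1.1,80.1)))
for x in(0,1,2): print("hole top",f((x+8.8,0,z0-58)),f((x+8.8,0,z0-56)),"ringtop",f((x+13.8,0,z0-57)), "holeL",f((x,-8.8,z0-57)))
for n,u,v,z in [("L corner",17,68,56),("R corner",385,55,56),("Lm",64,103,56),("Rm",337,95,56)]:
    P=atz(c,(270+u/4,150+v/4),z); print(n,R.T@(P-s["ee_pos"]))
S=cams.calibration("scene")
q=lambda x,y:(235+x/6.667,135+y/6.667)
a=atz(S,q(603,250),68.1)if 0 else atz(S,q(603-400,250),68.1);b=atz(S,q(609-400,267),57);print(a,b,R.T@(b-a))
```

```text
apex taper [204.87 224.77] foot edge [204.84 227.64]
apex taper [204.87 220.23] foot edge [204.83 223.19]
apex taper [204.87 215.68] foot edge [204.83 218.74]
hole top [199.85 199.44] [199.87 197.31] ringtop [199.83 176.74] holeL [161.23 235.98]
hole top [199.85 195.12] [199.87 193.02] ringtop [199.82 172.39] holeL [161.18 231.75]
hole top [199.84 190.78] [199.86 188.71] ringtop [199.81 168.03] holeL [161.14 227.5 ]
L corner [ 38.21 -40.22  92.06]
R corner [40.95 40.79 92.5 ]
Lm [ 30.4 -30.1  92.1]
Rm [32.08 30.44 92.43]
[532.68 393.75  68.1 ] [535.47 393.6   57.  ] [ 0.29  2.72 11.12]
```

apply_moves --plan '[{"jaw":1,"delta_pos":[0,0.2,3],"spin":0},{"jaw":1,"delta_pos":[0,0.2,6],"spin":0},{"jaw":1,"delta_pos":[0,0.2,9],"spin":0},{"jaw":1,"delta_pos":[0,0.2,11],"spin":0},{"jaw":1,"delta_pos":[0,0.2,13],"spin":0},{"jaw":1,"delta_pos":[0,0.2,15],"spin":0},{"jaw":1,"delta_pos":[0,0.2,15],"spin":0},{"jaw":1,"delta_pos":[0,0.2,15],"spin":0}]'

```text
time_s: 10.6
ee_pos: [536.5, 399.5, 133.1]
ee_rot: [179.7, -0.1, 80.6]
force: [-0.7, 0.1, -0.4]
gripper_width: 19.6
```

```bash
python3 look.py 6
python3 - <<'E'
import cv2,numpy as np
im=cv2.imread("pics/w6.png");a=cv2.resize(im[150:250,270:370],None,fx=4,fy=4,interpolation=cv2.INTER_CUBIC)
im=cv2.imread("pics/s6.png");b=cv2.resize(im[135:195,235:295],None,fx=6.67,fy=6.67,interpolation=cv2.INTER_CUBIC)[:400,:400]
cv2.imwrite("pics/m6.png",np.hstack([a,b]))
E
```

```text
10.6 [536.52 399.45 133.11] [179.7   -0.08  80.62] [-0.71  0.11 -0.37] [-0.09  0.07 -0.02] 19.64554462459534
```

View pics/m6.png

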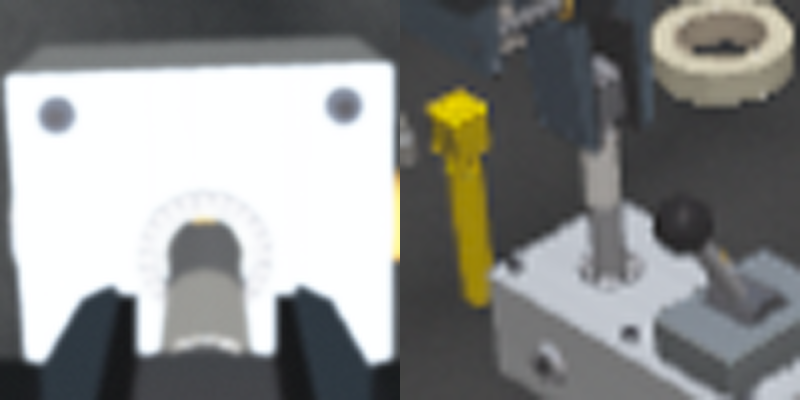

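apply_moves --plan '[{"jaw":1,"delta_pos":[0,0,1],"spin":0},{"jaw":1,"delta_pos":[0,0,2],"spin":0},{"jaw":1,"delta_pos":[0,0,3],"spin":0},{"jaw":1,"delta_pos":[0,0,4],"spin":0},{"jaw":1,"delta_pos":[0,0,5],"spin":0},{"jaw":1,"delta_pos":[0,0,5],"spin":0},{"jaw":1,"delta_pos":[0,0,5],"spin":0},{"jaw":1,"delta_pos":[0,0,5],"spin":0}]'

```text
time_s: 11.75
ee_pos: [536.5, 399.5, 128.2]
ee_rot: [179.7, -0.1, 80.6]
force: [0.6, -0.2, -0.7]
gripper_width: 19.5
```

```bash
cat > st.py <<'E'
from workcell import env
import numpy as np
np.set_printoptions(precision=2,suppress=True)
s=env.state();print(s['time_s'],s['ee_pos'],s['ee_rot'],s['force'],s['torque'],"depth",56-(s['ee_pos'][2]-80.1))
E
python3 st.py
```

```text
11.75 [536.53 399.46 128.17] [179.7   -0.08  80.62] [ 0.56 -0.24 -0.67] [-0.1   0.09 -0.04] depth 7.92948638227395
```

apply_moves --plan '[{"jaw":1,"delta_pos":[0,0,1.5],"spin":0},{"jaw":1,"delta_pos":[0,0,3],"spin":0},{"jaw":1,"delta_pos":[0,0,4.5],"spin":0},{"jaw":1,"delta_pos":[0,0,6],"spin":0},{"jaw":1,"delta_pos":[0,0,7.5],"spin":0},{"jaw":1,"delta_pos":[0,0,8.5],"spin":0},{"jaw":1,"delta_pos":[0,0,9.5],"spin":0},{"jaw":1,"delta_pos":[0,0,10],"spin":0}]'

```text
time_s: 12.75
ee_pos: [536.8, 399.4, 119.8]
ee_rot: [179.6, -0.1, 80.6]
force: [-0.4, -1.6, 6.0]
gripper_width: 19.6
```

```bash
python3 st.py
```

```text
12.75 [536.81 399.42 119.8 ] [179.63  -0.12  80.63] [-0.45 -1.62  5.98] [-0.58  0.45 -0.04] depth 16.29712021035762
```

apply_moves --plan '[{"jaw":1,"delta_pos":[0,0,1],"spin":0},{"jaw":1,"delta_pos":[0,0,1.5],"spin":0},{"jaw":1,"delta_pos":[0,0,2],"spin":0},{"jaw":1,"delta_pos":[0,0,2.5],"spin":0},{"jaw":1,"delta_pos":[0,0,3],"spin":0},{"jaw":1,"delta_pos":[0,0,3],"spin":0},{"jaw":1,"delta_pos":[0,0,3],"spin":0},{"jaw":1,"delta_pos":[0,0,3],"spin":0}]'

```text
time_s: 13.75
ee_pos: [536.9, 399.4, 117.4]
ee_rot: [179.6, -0.1, 80.6]
force: [-2.0, -1.1, 5.3]
gripper_width: 19.5
```

```bash
python3 st.py
```

```text
13.75 [536.89 399.43 117.43] [179.61  -0.13  80.63] [-1.97 -1.08  5.28] [-0.45  0.44  0.02] depth 18.67006950336669
```

apply_moves --plan '[{"jaw":1,"delta_pos":[0,0,0.8],"spin":0},{"jaw":1,"delta_pos":[0,0,1.2],"spin":0},{"jaw":1,"delta_pos":[0,0,1.6],"spin":0},{"jaw":1,"delta_pos":[0,0,2],"spin":0},{"jaw":1,"delta_pos":[0,0,2.4],"spin":0},{"jaw":1,"delta_pos":[0,0,2.4],"spin":0},{"jaw":1,"delta_pos":[0,0,2.4],"spin":0},{"jaw":1,"delta_pos":[0,0,2.4],"spin":0}]' --squeeze 55

```text
time_s: 14.75
ee_pos: [536.9, 399.4, 115.6]
ee_rot: [179.6, -0.1, 80.6]
force: [-1.7, -1.3, 4.6]
gripper_width: 19.8
```

```bash
python3 st.py
```

```text
14.75 [536.9  399.41 115.62] [179.6   -0.15  80.63] [-1.73 -1.34  4.59] [-0.54  0.44  0.01] depth 20.482504931089366
```

apply_moves --plan '[{"jaw":1,"delta_pos":[0,0,0.8],"spin":0},{"jaw":1,"delta_pos":[0,0,1.2],"spin":0},{"jaw":1,"delta_pos":[0,0,1.6],"spin":0},{"jaw":1,"delta_pos":[0,0,2],"spin":0},{"jaw":1,"delta_pos":[0,0,2.4],"spin":0},{"jaw":1,"delta_pos":[0,0,2.4],"spin":0},{"jaw":1,"delta_pos":[0,0,2.4],"spin":0},{"jaw":1,"delta_pos":[0,0,2.4],"spin":0}]'

```text
time_s: 15.75
ee_pos: [536.9, 399.4, 113.8]
ee_rot: [179.6, -0.2, 80.6]
force: [-1.6, -1.4, 5.1]
gripper_width: 20.0
```

```bash
python3 st.py
```

```text
15.75 [536.94 399.36 113.8 ] [179.59  -0.15  80.63] [-1.57 -1.38  5.06] [-0.47  0.45  0.01] depth 22.302087498818707
```

apply_moves --plan '[{"jaw":1,"delta_pos":[0,0,0.8],"spin":0},{"jaw":1,"delta_pos":[0,0,1.2],"spin":0},{"jaw":1,"delta_pos":[0,0,1.6],"spin":0},{"jaw":1,"delta_pos":[0,0,2],"spin":0},{"jaw":1,"delta_pos":[0,0,2.4],"spin":0},{"jaw":1,"delta_pos":[0,0,2.4],"spin":0},{"jaw":1,"delta_pos":[0,0,2.4],"spin":0},{"jaw":1,"delta_pos":[0,0,2.4],"spin":0}]'

```text
time_s: 16.75
ee_pos: [536.9, 399.3, 112.0]
ee_rot: [179.6, -0.2, 80.6]
force: [-1.6, -2.0, 5.1]
gripper_width: 19.5
```

```bash
python3 st.py
```

```text
16.75 [536.91 399.35 111.95] [179.58  -0.16  80.63] [-1.6  -1.97  5.07] [-0.48  0.44 -0.01] depth 24.147296180513095
```

apply_moves --plan '[{"jaw":1,"delta_pos":[0,0,0.8],"spin":0},{"jaw":1,"delta_pos":[0,0,1.2],"spin":0},{"jaw":1,"delta_pos":[0,0,1.6],"spin":0},{"jaw":1,"delta_pos":[0,0,2],"spin":0},{"jaw":1,"delta_pos":[0,0,2.4],"spin":0},{"jaw":1,"delta_pos":[0,0,2.4],"spin":0},{"jaw":1,"delta_pos":[0,0,2.4],"spin":0},{"jaw":1,"delta_pos":[0,0,2.4],"spin":0}]'

```text
time_s: 17.75
ee_pos: [536.9, 399.3, 110.2]
ee_rot: [179.6, -0.2, 80.6]
force: [-1.2, -1.2, 5.3]
gripper_width: 19.8
```

```bash
python3 st.py
```

```text
17.75 [536.94 399.31 110.15] [179.56  -0.17  80.63] [-1.23 -1.17  5.26] [-0.48  0.46 -0.  ] depth 25.948127739137647
```

apply_moves --plan '[{"jaw":1,"delta_pos":[0,0,0.8],"spin":0},{"jaw":1,"delta_pos":[0,0,1.2],"spin":0},{"jaw":1,"delta_pos":[0,0,1.6],"spin":0},{"jaw":1,"delta_pos":[0,0,2],"spin":0},{"jaw":1,"delta_pos":[0,0,2.4],"spin":0},{"jaw":1,"delta_pos":[0,0,2.4],"spin":0},{"jaw":1,"delta_pos":[0,0,2.4],"spin":0},{"jaw":1,"delta_pos":[0,0,2.4],"spin":0}]'

```text
time_s: 18.75
ee_pos: [536.9, 399.3, 108.3]
ee_rot: [179.6, -0.2, 80.6]
force: [-1.8, -1.8, 5.2]
gripper_width: 19.9
```

```bash
python3 st.py
```

```text
18.75 [536.92 399.33 108.31] [179.55  -0.18  80.64] [-1.77 -1.77  5.16] [-0.51  0.44  0.02] depth 27.793040944656255
```

apply_moves --plan '[{"jaw":1,"delta_pos":[0,0,0.8],"spin":0},{"jaw":1,"delta_pos":[0,0,1.2],"spin":0},{"jaw":1,"delta_pos":[0,0,1.6],"spin":0},{"jaw":1,"delta_pos":[0,0,2],"spin":0},{"jaw":1,"delta_pos":[0,0,2.4],"spin":0},{"jaw":1,"delta_pos":[0,0,2.4],"spin":0},{"jaw":1,"delta_pos":[0,0,2.4],"spin":0},{"jaw":1,"delta_pos":[0,0,2.4],"spin":0}]'

```text
time_s: 19.75
ee_pos: [536.9, 399.3, 106.6]
ee_rot: [179.5, -0.2, 80.6]
force: [-2.2, -1.9, 6.7]
gripper_width: 19.7
```

```bash
python3 st.py
```

```text
19.75 [536.91 399.31 106.57] [179.54  -0.19  80.64] [-2.23 -1.91  6.75] [-0.49  0.47  0.02] depth 29.52685907814883
```

apply_moves --plan '[{"jaw":1,"delta_pos":[0,0,0.7],"spin":0},{"jaw":1,"delta_pos":[0,0,1.0],"spin":0},{"jaw":1,"delta_pos":[0,0,1.3],"spin":0},{"jaw":1,"delta_pos":[0,0,1.6],"spin":0},{"jaw":1,"delta_pos":[0,0,1.6],"spin":0},{"jaw":1,"delta_pos":[0,0,1.6],"spin":0},{"jaw":1,"delta_pos":[0,0,1.6],"spin":0},{"jaw":1,"delta_pos":[0,0,1.6],"spin":0}]'

```text
time_s: 20.75
ee_pos: [536.9, 399.3, 105.7]
ee_rot: [179.5, -0.2, 80.6]
force: [-1.7, -0.9, 6.4]
gripper_width: 19.5
```

```bash
python3 st.py
```

```text
20.75 [536.88 399.3  105.72] [179.53  -0.2   80.64] [-1.74 -0.87  6.36] [-0.54  0.55  0.04] depth 30.38142854625528
```

apply_moves --plan '[{"jaw":1,"delta_pos":[0,0,0.7],"spin":0},{"jaw":1,"delta_pos":[0,0,1.0],"spin":0},{"jaw":1,"delta_pos":[0,0,1.3],"spin":0},{"jaw":1,"delta_pos":[0,0,1.6],"spin":0},{"jaw":1,"delta_pos":[0,0,1.6],"spin":0},{"jaw":1,"delta_pos":[0,0,1.6],"spin":0},{"jaw":1,"delta_pos":[0,0,1.6],"spin":0},{"jaw":1,"delta_pos":[0,0,1.6],"spin":0}]'

```text
time_s: 21.75
ee_pos: [536.9, 399.3, 105.0]
ee_rot: [179.5, -0.2, 80.6]
force: [-1.8, -1.2, 6.1]
gripper_width: 19.6
```

```bash
python3 st.py
```

```text
21.75 [536.91 399.3  104.99] [179.51  -0.22  80.64] [-1.84 -1.2   6.09] [-0.56  0.56  0.03] depth 31.111164899691545
```

apply_moves --plan '[{"jaw":1,"delta_pos":[0,0,0.7],"spin":0},{"jaw":1,"delta_pos":[0,0,1.0],"spin":0},{"jaw":1,"delta_pos":[0,0,1.3],"spin":0},{"jaw":1,"delta_pos":[0,0,1.6],"spin":0},{"jaw":1,"delta_pos":[0,0,1.6],"spin":0},{"jaw":1,"delta_pos":[0,0,1.6],"spin":0},{"jaw":1,"delta_pos":[0,0,1.6],"spin":0},{"jaw":1,"delta_pos":[0,0,1.6],"spin":0}]'

```text
time_s: 22.75
ee_pos: [536.9, 399.3, 104.5]
ee_rot: [179.5, -0.2, 80.6]
force: [-3.0, -2.5, 6.7]
gripper_width: 19.3
```

```bash
python3 st.py
```

```text
22.75 [536.92 399.31 104.53] [179.49  -0.24  80.64] [-2.98 -2.53  6.73] [-0.56  0.63  0.03] depth 31.568786877797606
```

apply_moves --plan '[{"jaw":1,"delta_pos":[0,0,1.0],"spin":0},{"jaw":1,"delta_pos":[0,0,1.4],"spin":0},{"jaw":1,"delta_pos":[0,0,1.7],"spin":0},{"jaw":1,"delta_pos":[0,0,2],"spin":0},{"jaw":1,"delta_pos":[0,0,2],"spin":0},{"jaw":1,"delta_pos":[0,0,2],"spin":0},{"jaw":1,"delta_pos":[0,0,2],"spin":0},{"jaw":1,"delta_pos":[0,0,2],"spin":0}]'

```text
time_s: 23.75
ee_pos: [536.9, 399.3, 104.3]
ee_rot: [179.5, -0.3, 80.6]
force: [-2.0, -2.9, 9.5]
gripper_width: 19.8
```

```bash
python3 st.py
```

```text
23.75 [536.9  399.33 104.25] [179.46  -0.27  80.64] [-2.02 -2.86  9.51] [-0.69  0.73 -0.01] depth 31.84821997630482
```

apply_moves --plan '[{"jaw":1,"delta_pos":[0,0,1.8],"spin":0},{"jaw":1,"delta_pos":[0,0,2.1],"spin":0},{"jaw":1,"delta_pos":[0,0,2.4],"spin":0},{"jaw":1,"delta_pos":[0,0,2.7],"spin":0},{"jaw":1,"delta_pos":[0,0,3],"spin":0},{"jaw":1,"delta_pos":[0,0,3.2],"spin":0},{"jaw":1,"delta_pos":[0,0,3.2],"spin":0},{"jaw":1,"delta_pos":[0,0,3.2],"spin":0}]'

```text
time_s: 24.75
ee_pos: [536.9, 399.4, 103.8]
ee_rot: [179.4, -0.3, 80.6]
force: [-3.5, -2.6, 15.0]
gripper_width: 19.7
```

```bash
python3 st.py;python3 st.py
```

```text
24.75 [536.93 399.38 103.84] [179.4   -0.33  80.64] [-3.48 -2.65 15.01] [-0.92  1.08  0.03] depth 32.25591816441607
24.75 [536.93 399.38 103.84] [179.4   -0.33  80.64] [-3.48 -2.65 15.01] [-0.92  1.08  0.03] depth 32.25591816441607
```

apply_moves --plan '[{"jaw":1,"delta_pos":[0,0,2.9],"spin":0},{"jaw":1,"delta_pos":[0,0,3],"spin":0},{"jaw":1,"delta_pos":[0,0,3],"spin":0},{"jaw":1,"delta_pos":[0,0,3],"spin":0},{"jaw":1,"delta_pos":[0,0,3],"spin":0},{"jaw":1,"delta_pos":[0,0,3],"spin":0},{"jaw":1,"delta_pos":[0,0,3],"spin":0},{"jaw":1,"delta_pos":[0,0,3],"spin":0}]'

```text
time_s: 25.75
ee_pos: [536.9, 399.4, 103.7]
ee_rot: [179.4, -0.4, 80.6]
force: [-4.5, -2.7, 15.3]
gripper_width: 19.7
```

```bash
python3 st.py
```

```text
25.75 [536.88 399.35 103.73] [179.36  -0.38  80.64] [-4.54 -2.7  15.29] [-0.93  1.11 -0.02] depth 32.37252552415457
```

apply_moves --plan '[{"jaw":1,"delta_pos":[0,0,3],"spin":0},{"jaw":1,"delta_pos":[0,0,3.1],"spin":0},{"jaw":1,"delta_pos":[0,0,3.2],"spin":0},{"jaw":1,"delta_pos":[0,0,3.2],"spin":0},{"jaw":1,"delta_pos":[0,0,3.2],"spin":0},{"jaw":1,"delta_pos":[0,0,3.2],"spin":0},{"jaw":1,"delta_pos":[0,0,3.2],"spin":0},{"jaw":1,"delta_pos":[0,0,3.2],"spin":0}]'

```text
time_s: 26.75
ee_pos: [536.8, 399.3, 103.6]
ee_rot: [179.3, -0.4, 80.6]
force: [-5.6, -2.9, 15.4]
gripper_width: 19.5
```

```bash
python3 st.py
```

```text
26.75 [536.81 399.33 103.57] [179.31  -0.43  80.64] [-5.55 -2.93 15.42] [-1.01  1.14 -0.04] depth 32.528685015874615
```

apply_moves --plan '[{"jaw":1,"delta_pos":[0,0,2],"spin":0},{"jaw":1,"delta_pos":[0,0,1],"spin":0},{"jaw":1,"delta_pos":[0,0,1],"spin":0},{"jaw":0.55,"delta_pos":[0,0,1],"spin":0},{"jaw":0.55,"delta_pos":[0,0,0],"spin":0},{"jaw":0.55,"delta_pos":[0,0,0],"spin":0},{"jaw":0.55,"delta_pos":[0,0,0],"spin":0},{"jaw":0.55,"delta_pos":[0,0,0],"spin":0}]'

```text
time_s: 27.75
ee_pos: [536.8, 399.4, 103.4]
ee_rot: [179.3, -0.4, 80.6]
force: [-0.1, 0.7, -0.3]
gripper_width: 40.7
```

```bash
python3 look.py 7; python3 st.py
```

```text
27.75 [536.83 399.36 103.43] [179.31  -0.43  80.64] [-0.09  0.66 -0.26] [-0.12  0.08  0.03] 40.74280872159721
27.9 [536.86 399.33 103.53] [179.31  -0.44  80.64] [-0.66 -0.45  0.58] [-0.11  0.03 -0.03] depth 32.57384087537825
```

View pics/c7.png

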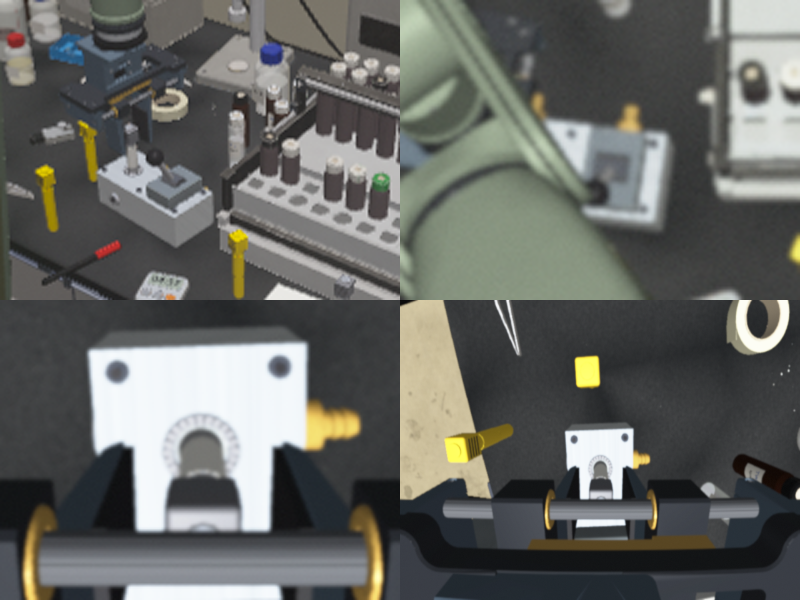

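apply_moves --plan '[{"jaw":0.55,"delta_pos":[0,0,-15],"spin":0},{"jaw":0.55,"delta_pos":[0,0,-50],"spin":0},{"jaw":0.55,"delta_pos":[0,0,-90],"spin":0},{"jaw":1,"delta_pos":[-15,-20,-100],"spin":-0.02},{"jaw":1,"delta_pos":[-45,-45,-100],"spin":-0.024},{"jaw":1,"delta_pos":[-75,-65,-100],"spin":-0.024},{"jaw":1,"delta_pos":[-92,-72,-100],"spin":-0.024},{"jaw":1,"delta_pos":[-92,-72,-100],"spin":-0.024}]'

```text
time_s: 28.9
ee_pos: [449.3, 319.3, 203.5]
ee_rot: [179.2, -0.5, 82.0]
force: [-0.0, 0.0, 0.7]
gripper_width: 0.4
```

```bash
python3 look.py 8
python3 - <<'E'
from workcell import env,cams
from h import *
import pickle
s,c=pickle.load(open("w8.pkl","rb"))
print(proj(c,[[492.4,314.7,139.4],[525.7,310,78],[451.4,320.4,132]]))
print(delta(s,[451.4,320.4,132],82))
E
```

```text
28.9 [449.31 319.29 203.48] [179.21  -0.5   81.98] [-0.03  0.02  0.66] [-0.11  0.07 -0.04] 0.35270696086226194
[[371.3275384  216.52694391]
 [393.25586106 199.20206037]
 [320.97317688 214.36891328]]
(array([ 0.8,  0.9, 71.5]), -0.0)
```

View pics/c8.png

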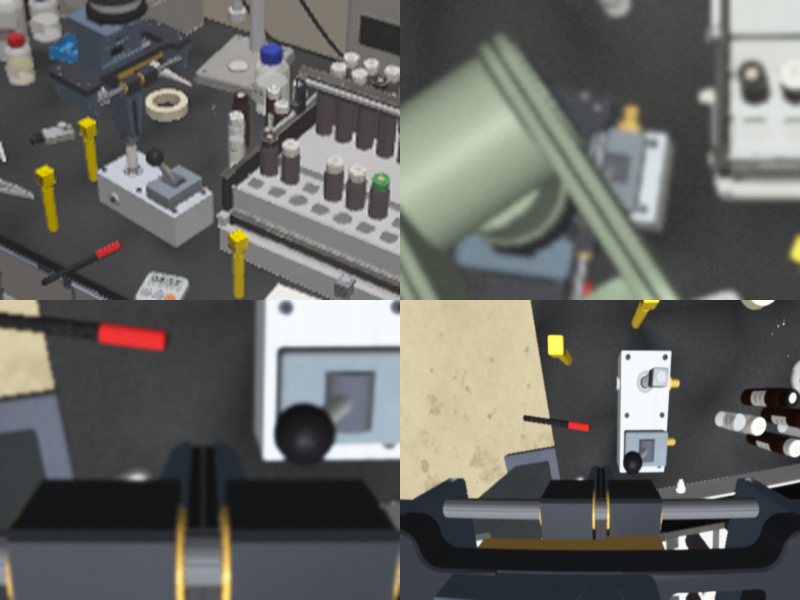

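View pics/w8.png

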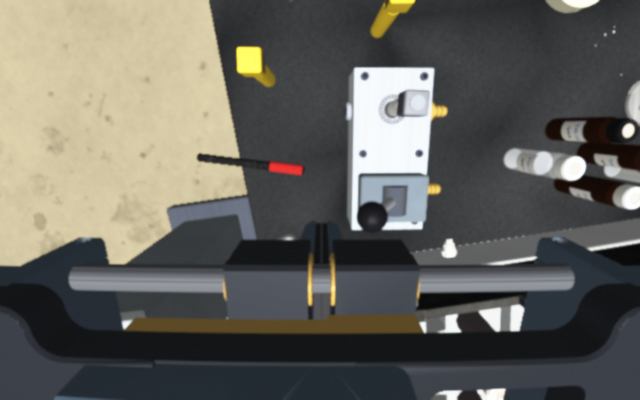

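apply_moves --plan '[{"jaw":1,"delta_pos":[1,1,15],"spin":0},{"jaw":1,"delta_pos":[1,1,35],"spin":0},{"jaw":1,"delta_pos":[1,1,55],"spin":0},{"jaw":1,"delta_pos":[1,1,68],"spin":0},{"jaw":1,"delta_pos":[1,1,71],"spin":0},{"jaw":1,"delta_pos":[1,1,71],"spin":0},{"jaw":1,"delta_pos":[1,6,71],"spin":0},{"jaw":1,"delta_pos":[1,10,71],"spin":0}]'

```text
time_s: 30.05
ee_pos: [462.2, 320.8, 132.4]
ee_rot: [179.2, -0.6, 82.0]
force: [0.9, -0.1, 0.4]
gripper_width: 0.5
```

apply_moves --plan '[{"jaw":1,"delta_pos":[0,6,0],"spin":0},{"jaw":1,"delta_pos":[0,12,0],"spin":0},{"jaw":1,"delta_pos":[0,18,0],"spin":0},{"jaw":1,"delta_pos":[0,24,0],"spin":0},{"jaw":1,"delta_pos":[0,30,0],"spin":0},{"jaw":1,"delta_pos":[0,36,0],"spin":0},{"jaw":1,"delta_pos":[0,42,0],"spin":0},{"jaw":1,"delta_pos":[0,42,0],"spin":0}]'

```text
time_s: 31.05
ee_pos: [504.6, 314.8, 132.9]
ee_rot: [179.1, -0.6, 82.0]
force: [-0.6, 0.2, -0.4]
gripper_width: 0.9
```

```bash
python3 look.py 9
python3 - <<'E'
from workcell import env
from h import *
s=env.state();d=s['ee_pos'][:2]-[525.7,310]
print("s,t",d@[.990,-.139],d@[.139,.990])
E
```

```text
31.05 [504.58 314.81 132.91] [179.11  -0.55  82.  ] [-0.58  0.2  -0.41] [-0.1   0.09 -0.05] 0.9057211861709542
s,t -22.308515255304386 1.814418797047716
```

View pics/c9.png

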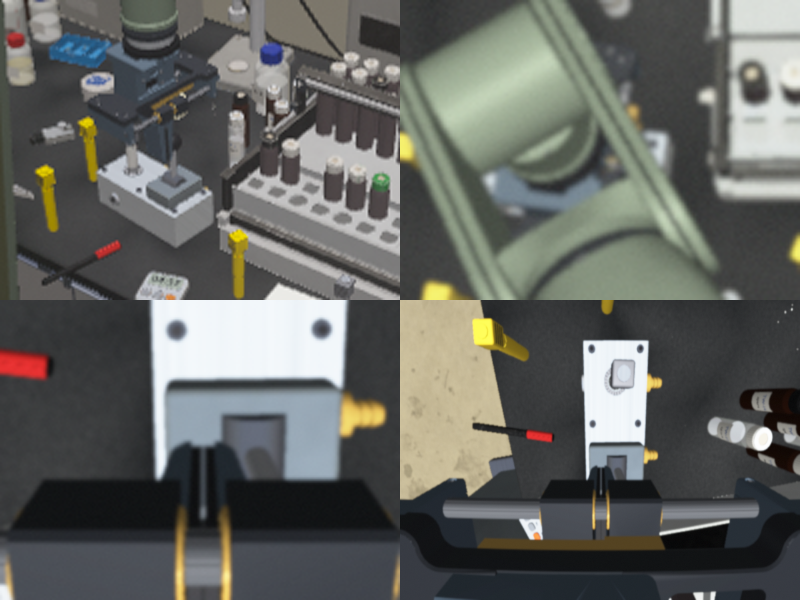

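apply_moves --plan '[{"jaw":1,"delta_pos":[0,5,0],"spin":0},{"jaw":1,"delta_pos":[0,10,0],"spin":0},{"jaw":1,"delta_pos":[0,15,0],"spin":0},{"jaw":1,"delta_pos":[0,19,0],"spin":0},{"jaw":1,"delta_pos":[0,22,0],"spin":0},{"jaw":1,"delta_pos":[0,25,0],"spin":0},{"jaw":1,"delta_pos":[0,26,0],"spin":0},{"jaw":1,"delta_pos":[0,26,0],"spin":0}]'

```text
time_s: 32.2
ee_pos: [529.7, 311.2, 133.3]
ee_rot: [179.1, -0.5, 82.0]
force: [-0.2, 0.2, -1.0]
gripper_width: 0.4
```

apply_moves --plan '[{"jaw":1,"delta_pos":[0,1,0],"spin":0},{"jaw":1,"delta_pos":[0,2,0],"spin":0},{"jaw":1,"delta_pos":[0,3,0],"spin":0},{"jaw":1,"delta_pos":[0,4,0],"spin":0},{"jaw":1,"delta_pos":[0,4,0],"spin":0},{"jaw":1,"delta_pos":[0,4,0],"spin":0},{"jaw":1,"delta_pos":[0,4,0],"spin":0},{"jaw":1,"delta_pos":[0,4,0],"spin":0}]'

```text
time_s: 33.2
ee_pos: [533.8, 310.7, 133.4]
ee_rot: [179.1, -0.5, 82.0]
force: [-0.2, -0.3, -0.7]
gripper_width: 0.8
```

```bash
python3 look.py 10
python3 - <<'E'
from workcell import env
from h import *
s=env.state();d=s['ee_pos'][:2]-[525.7,310]
print("s,t",d@[.990,-.139],d@[.139,.990])
E
```

```text
33.2 [533.84 310.66 133.45] [179.12  -0.55  82.02] [-0.24 -0.26 -0.7 ] [-0.06  0.1   0.03] 0.8221380323678052
s,t 7.942925673210167 1.8172024175792574
```

View pics/c10.png

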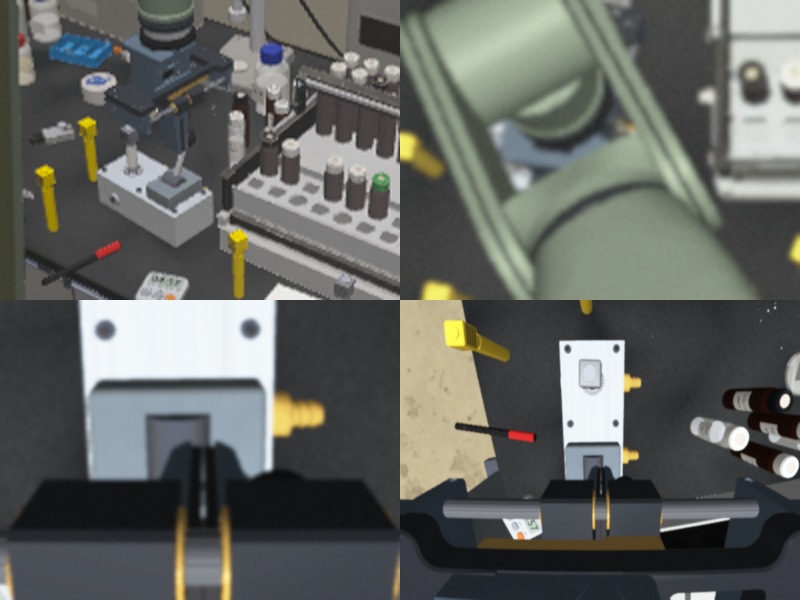

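apply_moves --plan '[{"jaw":1,"delta_pos":[0,1,0],"spin":0},{"jaw":1,"delta_pos":[0,2,0],"spin":0},{"jaw":1,"delta_pos":[0,3,0],"spin":0},{"jaw":1,"delta_pos":[0,3,0],"spin":0},{"jaw":1,"delta_pos":[0,3,0],"spin":0},{"jaw":1,"delta_pos":[0,3,0],"spin":0},{"jaw":1,"delta_pos":[0,3,0],"spin":0},{"jaw":1,"delta_pos":[0,3,0],"spin":0}]'

```text
time_s: 34.35
ee_pos: [536.4, 310.3, 133.3]
ee_rot: [179.2, -0.5, 82.0]
force: [-3.8, 0.9, -1.6]
gripper_width: 0.6
```

apply_moves --plan '[{"jaw":1,"delta_pos":[0,1,0],"spin":0},{"jaw":1,"delta_pos":[0,2,0],"spin":0},{"jaw":1,"delta_pos":[0,3,0],"spin":0},{"jaw":1,"delta_pos":[0,3,0],"spin":0},{"jaw":1,"delta_pos":[0,3,0],"spin":0},{"jaw":1,"delta_pos":[0,3,0],"spin":0},{"jaw":1,"delta_pos":[0,3,0],"spin":0},{"jaw":1,"delta_pos":[0,3,0],"spin":0}]'

```text
time_s: 35.35
ee_pos: [536.7, 310.2, 133.3]
ee_rot: [179.5, -0.5, 82.0]
force: [-9.1, 0.9, 2.3]
gripper_width: 0.0
```

apply_moves --plan '[{"jaw":1,"delta_pos":[0,-3,0],"spin":0},{"jaw":1,"delta_pos":[0,-10,0],"spin":0},{"jaw":1,"delta_pos":[0,-20,-3],"spin":0},{"jaw":1,"delta_pos":[0,-30,-20],"spin":0},{"jaw":1,"delta_pos":[0,-45,-50],"spin":0},{"jaw":1,"delta_pos":[-20,-60,-80],"spin":0},{"jaw":1,"delta_pos":[-40,-70,-90],"spin":0},{"jaw":1,"delta_pos":[-40,-70,-90],"spin":0}]'

```text
time_s: 36.35
ee_pos: [460.6, 279.4, 224.9]
ee_rot: [179.3, -0.6, 82.0]
force: [-0.1, 0.7, 0.0]
gripper_width: 0.8
```

```bash
python3 look.py 11
python3 - <<'E'
from workcell import cams
from h import *
import pickle
s,c=pickle.load(open("w11.pkl","rb"))
print(proj(c,[[525.7+33.3,310-4.7,139.4]]))
S=cams.calibration("scene");print(proj(S,[[525.7+33.3,310-4.7,139.4],[538,399,134],[538,399,58]]))
E
```

```text
36.35 [460.61 279.4  224.87] [179.29  -0.64  81.97] [-0.1   0.73  0.01] [-0.08  0.03 -0.01] 0.7736824186775003
[[426.53929889 167.53835726]]
[[292.94612118 158.04945318]
 [263.54641395 152.8855157 ]
 [265.48989046 173.80361705]]
```

View pics/c11.png

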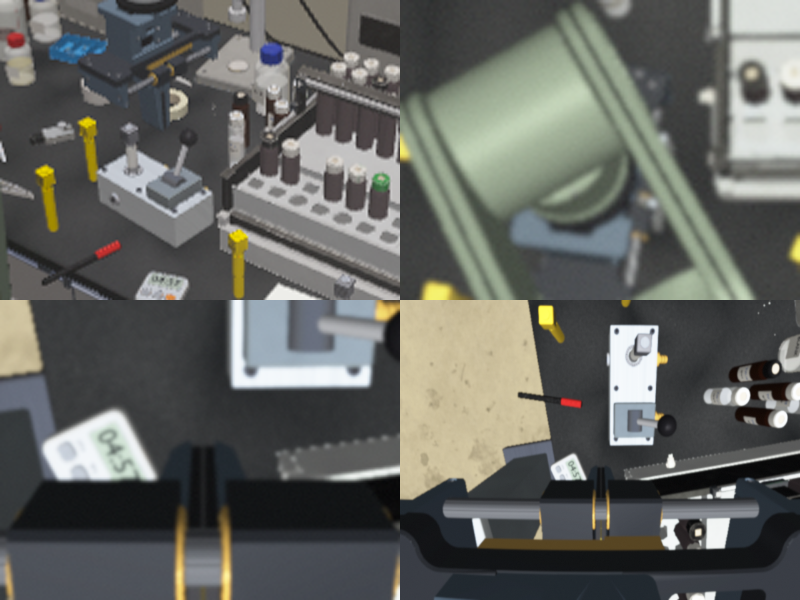

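View pics/w11.png

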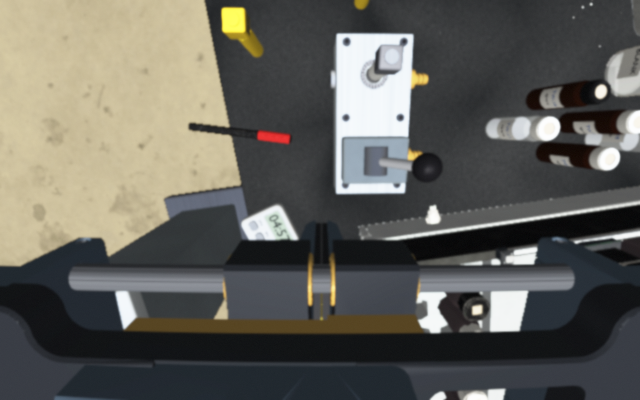

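```bash
python3 -c "
from workcell import env
print(env.job_done(), env.state()['time_s'])"
```

```text
the job is handed in; nothing more can be done
the job is handed in; nothing more can be done
```

The thick filter is seated in the port, the shut-off lever is all the way over to its other side, and the job is handed in at about 36.5 s. No verdict was reported.

- **Filter:** I pulled the thicker tube (the left one in the rack, scene px about (347,222)) and pushed it head up through the seal. The seal's drag read about 5 N. The light valve pin met the tube at 28–29.5 mm depth, then the stiff stop at about 31.5 mm.
- **Bedding:** I leaned on it for about 2 s at 15.0–15.4 N in total, which is roughly 10 N on the bottom beyond the drag, pin included. The highest reading was 15.4 N in total, but force is only read at the end of each one-second move, so a brief higher peak would not have shown.
- **Lever:** I pushed it until it stalled against its end stop at about 9 N. Afterwards the ball showed at px (427,166) in the wrist picture, against (426.5,167.5) expected for all the way over.
- **Last pictures:** the filter stands upright in the port and the arm is clear of everything. The thin tube, timer, marker and look-alikes that showed are where they were. I did not check the ferrule box.
- **What disagreed:** the overview cameras and the wrist camera differed by 3–6 mm on positions, so I aligned the filter to the port by the wrist picture. In the last second of leaning, the gripper crept down about 0.15 mm with no rise in force, possibly a slight slip in the pads.

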